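# Roll a tray of filled bottles into the inspection bay and shut the gate

## Task

Swing the bay's gate wide open, then push the tray of bottles along the rollers until it is fully home against the end stop of the inspection bay, and swing the gate fully shut behind it. Keep the tray on its rollers (do not lift it) and push it steadily so that its bottles stay upright; leave the other things on the bench where they stand, and let go of everything at the end.

Things in the scene. Friction and masses are not known exactly. Their poses are not given: they have to be found in the camera images.
- track: Fixed roller track with the inspection bay at one end; place and yaw vary. Origin on the bench under its centre line; +x = travel into the bay, +y = the robot's side, z up. Rails: inner faces y = +-65 mm, outer +-75, top 68 mm high, x = -305 to 250. Free-turning rollers, tops 53 mm high, all along. The bay, from x = 80 on, has white walls 102 mm high on the rails from x = 105.
- end_stop (a point): Foot of the bay's white end stop (102 mm high), at bench height in the middle of its face: x = 235, y = 0 mm of the track. The tray's front wall must come against it.
- camera_head (a point): Underside of the grey camera head, 248 mm above the bench, over the bay at x = 205, y = -5 mm of the track; the head is 55 x 50 x 60 mm, on an arm from a mast 310 mm tall at x = 205, y = -105 mm.
- tray: Grey open tray on the rollers, 150 long (x) x 120 wide x 55 mm high, 0.4 to 0.7 kg full. Origin: centre of its underside; x along the track's +x within a few degrees, so the rear wall, the one to push, is at x = -75 mm. Bottles stand in the front part only. Rolls with about 1 N, soon stops when no longer pushed. Home against the stop: origin at x = 160 mm of the track, z = 53.
- gate (a joint): Gate angle, rad: 0 = shut, square across the track behind the bay, against its stop; grows as it swings (clockwise from above) away from the bay, towards the tray's starting end and then the robot's side; 1.57 = along the rail, 2.2 = limit. Starts at 0 to 0.3. Stiff hinge: stays where left; about 1 N at the handle moves it.
- gate_handle (a point): Point on the axis of the gate's handle, 132 mm above the bench: an upright black post 18 mm thick, free from 112 to 142 mm above the bench. It stands 78 mm from the hinge axis along the gate and 14 mm off the gate's middle plane, on the side away from the bay. The gate is a white bar 8 mm thick, 76 to 106 mm above the bench, reaching 114 mm from the hinge axis.
- gate_hinge (a point): Vertical hinge axis of the gate, at x = 74, y = 88 mm of the track; point 72 mm above the bench.
- vial0: One of three alike amber bottles with red caps standing loose in the tray: 46 mm in diameter, 82 mm tall, 0.1 kg, tops 139 mm above the bench. Origin: centre of its underside, z up.
- vial1: One of three alike amber bottles with red caps standing loose in the tray: 46 mm in diameter, 82 mm tall, 0.1 kg, tops 139 mm above the bench. Origin: centre of its underside, z up.
- vial2: One of three alike amber bottles with red caps standing loose in the tray: 46 mm in diameter, 82 mm tall, 0.1 kg, tops 139 mm above the bench. Origin: centre of its underside, z up.
- bottle_a: Bystander: amber bottle with red cap, 58 mm in diameter, 105 mm tall, standing on the bench beside the track. Origin: centre of underside.
- bottle_b: Bystander: as bottle_a, without label.
- tub_a: Bystander: white tub, 64 mm in diameter, 75 mm tall, standing on the bench beside the track. Origin: centre of underside.
- carton: Bystander: cardboard carton 90 x 60 x 70 mm high, on the bench at the far side of the track. Origin: centre of underside.
- tub_b: Bystander: larger white tub, 84 mm in diameter, 100 mm tall, on the bench to the left. Origin: centre of underside.
- marker: Bystander: orange marker pen 120 mm long, 18 mm thick, lying on the bench near the label sheet.
- spatula: Bystander: spatula 190 mm long, lying on the bench to the right, near the robot.
Mind the look-alikes: they are no part of the job. Leave any black or green look-alike of the vial1 alone.

How it is judged:
By the outcome, as a careful person would: the job done as asked, in the order asked, and still so for the second after the job is handed in, with the robot touching nothing.
It also fails if it takes over 72 s, if anything falls off the work surface, if the arm or the gripper's body presses on something with over 40 N, if the wrist force passes 120 N, or if a joint passes its speed limit or range.

## Robot

A 7-joint arm with a two-finger parallel gripper is mounted at the origin on the work surface. World frame = base frame: x ahead of the robot, y to its left, z up, the work surface at z = 0. Lengths are in m, angles in rad, forces in N, time in s.
With the tool pointing down it reaches from about 0.425 to 0.925 m from the base axis. Payload 6.8 kg.
Tool frame: the origin (TCP) lies on the centre line of the jaws, within the pads' length; the fingertips stand 19 mm ahead of it and the grasp point (between the pads) is the TCP; z points along the fingers, x is the direction in which the jaws open and shut, and the axes are right-handed (so a half turn about z gives the same grasp; the last joint's range is limited). The gripper opens to 85 mm and grips with 20 to 120 N. Pads are 22 mm wide; open, the fingers measure 114 mm over their backs; the gripper's body (76 mm by 85 mm) begins 54 mm behind the grasp point. The pads swing forward as they close: fully open they stand 13 mm farther back than shut.
Start: joints at [1.051, 0.477, 0.022, 1.555, -0.011, 1.109, -0.083], TCP at [0.27, -0.619, 0.25] pointing down, gripper open.
Joint ranges: [-2.96, 2.96], [-0.34, 2.1], [-1.41, 1.46], [0.24, 2.44], [-1.37, 4.51], [0.17, 1.92], [-2.96, 2.96]. Speed limits (rad/s): [2.39, 2.39, 3.14, 3.14, 3.14, 3.14, 3.14].

## Interface

Orientations are given as a rotation vector (axis times angle).
In Python, from bench import manip gives the robot as it stands. The module is installed in compiled form; this text tells all that it offers.
- The arm moves only by the shell command python3 -m jog 'ROWS'. ROWS is JSON, a list that holds one entry, the list of rows, each a list of 7 numbers: the shift along the tool's x, y, z in mm, then the turn, a rotation vector about the tool's x, y, z in rad, then the closure in counts, from 0 (fully open) to 255 (shut). In form: [[[tx, ty, tz, ax, ay, az, fingers], ...]]. A call has 1 to 10 rows; each row shifts and turns the commanded pose from where the row before left it, along the tool's axes as they then stand; what a row does not reach is not made up. A row lasts 1/8 s, in which the tool goes at most 62.5 mm and 10.7 degrees, less where a joint would pass 70% of its speed; a pose out of reach is approached as far as the arm can. A call with a gripper value outside its range is refused whole. The fingers move at their own pace and stop on an object; the grip force is fixed at half the most. Time passes only in rows, so rows that do not move let the fingers close. It gives the time, the measured TCP pose, the force and the opening at its end, in the units of the state.
- manip.read_state(): the state, without advancing time (a new reading comes with each control period).
- manip.grab_frame(name): name is "scene" or "top"; returns a dict with "frame" (420x560x3 uint8, red, green, blue), "depth" (420x560 float32, m along the optical axis (not along the pixel's ray), 0 where there is no reading), "fx", "fy", "cx", "cy" (pixels), "position" and "attitude" of the camera in the world. Camera axes: x right, y up, looking along -z (the intrinsics and any distortion apply to the point x, -y, -z); pixel columns grow to the right and rows downward; lengths in m; the calibration is good to about 2 mm. A picture is of the moment at which its call begins.
- manip.finish_job(): hands the job in, once; it reports no verdict.
The state is a dict: "time_s": time; "joints": joint angles; "dq": joint speeds; "tau": joint torques, N m; "tcp_pos": TCP position; "eef_rot": TCP orientation; "contact_force": force on the tool from outside, world axes, zero at the start; "torque": the same for the moment, N m; "finger_gap": opening from 0.0 (shut) to 1.0 (fully open).
Only numpy, scipy, OpenCV 4.12 (cv2) and the standard library are available. Lean on these libraries where they do the work, as an engineer would, in place of code of your own. Each camera call takes 0.05 s, during which the arm holds its last target.

## Working session

There is one attempt and no reset: what is moved stays moved. The work goes in short steps, Python scripts to look and compute and a shell command to move; the robot and the scene stay as the last step left them, time stands still between calls to the robot, and variables do not carry over. Pictures are saved under pics/ and viewed, and the job is handed in when it is done.

```bash
mkdir -p pics
cat > h.py <<'E'
import numpy as np, cv2, pickle
from bench import manip
from scipy.spatial.transform import Rotation as R
def grab(n,save=None):
    f=manip.grab_frame(n); pickle.dump(f,open(f'{n}.pkl','wb'))
    if save: cv2.imwrite(f'pics/{save}.png',f['frame'][:,:,::-1])
    return f
def rot(a):
    a=np.array(a,float)
    if a.shape==(3,3): return a
    if a.size==4: return R.from_quat(a).as_matrix()
    return R.from_rotvec(a).as_matrix()
def ray(f,u,v,z):
    d=rot(f['attitude'])@np.array([(u-f['cx'])/f['fx'],-(v-f['cy'])/f['fy'],-1]); p=np.array(f['position'])
    return p+d*(z-p[2])/d[2]
def dpt(f,u,v):
    D=f['depth'][int(v),int(u)]
    return np.array(f['position'])+rot(f['attitude'])@(D*np.array([(u-f['cx'])/f['fx'],-(v-f['cy'])/f['fy'],-1]))
E
python3 - <<'E'
from h import *
for n in('scene','top'):
    f=grab(n,n+'0'); print({k:f[k] for k in f if k not in('frame','depth')})
print(manip.read_state())
E
```

```text
{'fx': 513.4809440593392, 'fy': 513.4809440593392, 'cx': 281.6611016870542, 'cy': 207.59364462548223, 'position': array([ 1.08408557, -0.67979901,  1.47608789]), 'attitude': array([0.58390142, 0.20121119, 0.59578717])}
{'fx': 436.93893651019766, 'fy': 436.93893651019766, 'cx': 282.21480229377244, 'cy': 206.7930477541461, 'position': array([0.32609414, 0.08831462, 1.23240181]), 'attitude': array([ 0.13338474, -0.16179149, -1.56117461])}
{'time_s': 0.1, 'joints': array([ 1.050887  ,  0.47774918,  0.02235607,  1.55626408, -0.01150397,
        1.10932644, -0.08311704]), 'dq': array([ 0.00075073, -0.00092067, -0.00070038, -0.00207861,  0.00119464,
        0.00116907, -0.00036179]), 'tau': array([ 5.13273131e-03, -5.97752237e+01,  1.61388081e+00, -2.81953382e+01,
        1.27750420e-02,  5.01023591e-03, -4.52162254e-06]), 'tcp_pos': array([ 0.2699825 , -0.6181455 ,  0.24943926]), 'eef_rot': array([-2.62803215e+00,  1.71992030e+00,  2.22463482e-03]), 'contact_force': array([ 0.34755812, -0.06043003,  0.71055896]), 'torque': array([ 0.00606938,  0.04282938, -0.00662147]), 'finger_gap': 0.9997648957188203}
```

View pics/scene0.png

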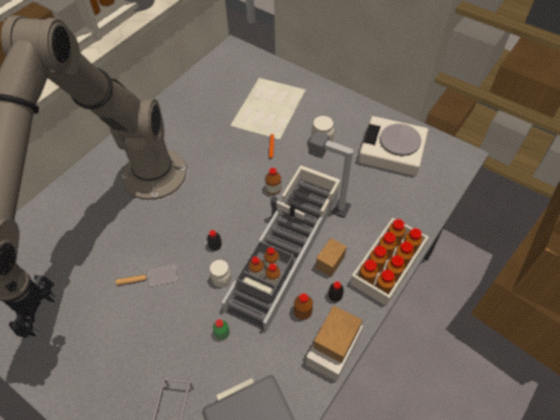

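View pics/top0.png

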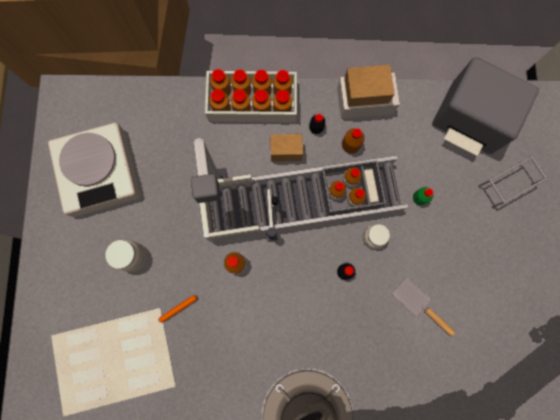

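The scene shows the base at the upper left. In the top view it is at about (300,410). The track runs from (405,190) at its open end to the bay on the left at (205,215). The tray is at (355,190), and the gate is near (272,210), almost shut.

Next I'll enlarge the track.

Run:
```python
from h import *
f=pickle.load(open('top.pkl','rb'));a=f['frame'][140:270,180:430,::-1]
cv2.imwrite('pics/topc.png',cv2.resize(a,None,fx=3.2,fy=3.2,interpolation=cv2.INTER_CUBIC))
f=pickle.load(open('scene.pkl','rb'));a=f['frame'][130:330,200:380,::-1]
cv2.imwrite('pics/scenec.png',cv2.resize(a,None,fx=3,fy=3,interpolation=cv2.INTER_CUBIC))
```

```text
(no output)
```

View pics/topc.png

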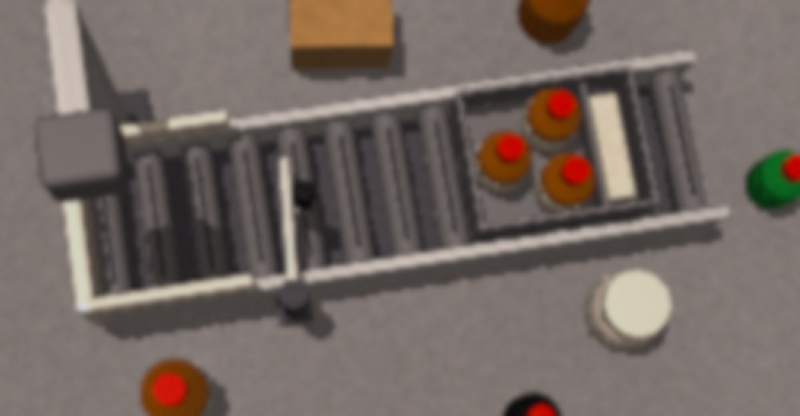

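View pics/scenec.png

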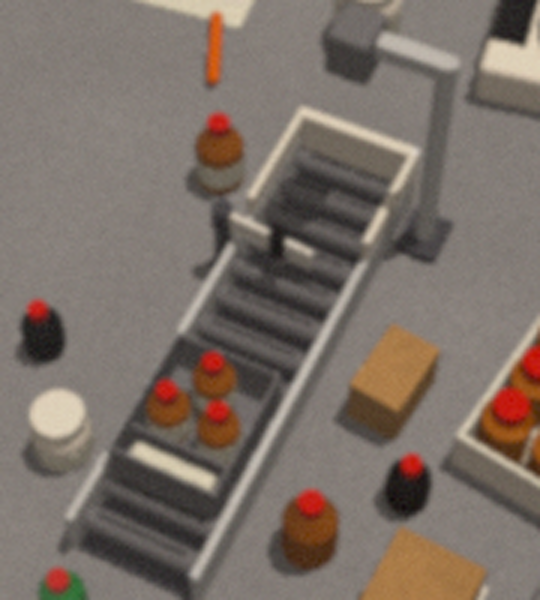

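The crops show the gate as a white bar from about (270,192) to (271,230), with the black handle at (274,200) and the hinge at (272,234). The tray's rear wall is at about u=383. Three red-capped amber vials are in it, at (340,187), (355,173) and (359,194).

Possible look-alikes for those vials:
- **Green bottle:** (424,195)
- **Black bottles:** (347,271) and (318,122)
- **Amber bystanders:** (235,262) and (353,138)
- **Rack:** (250,90)

None of these are in the tray. The gate bar in the crop is the only one with a handle.

```bash
cat > loc.py <<'E'
from h import *
f=pickle.load(open('top.pkl','rb'))
c=lambda x,y,z:ray(f,x/3.2+180-.34,y/3.2+140-.34,z)
n1,n2=c(310,277,.068),c(725,212,.068); F1,F2=c(235,122,.068),c(690,58,.068)
dn=(n1-n2)[:2];df=(F1-F2)[:2]
print('yaw',np.degrees([np.arctan2(*d[::-1]) for d in(dn,df)]))
d=dn/np.linalg.norm(dn)+df/np.linalg.norm(df);d/=np.linalg.norm(d); n=np.array([-d[1],d[0]])
print('width',n@n2[:2]-n@F2[:2])
mid=(n@n2[:2]+n@F2[:2])/2
print('ends along',d@n2[:2],d@F2[:2])
hz=c(293,290,.118); hd=c(304,188,.142); print('hinge post?',d@hz[:2],n@hz[:2]-mid,'handle',hd, d@hd[:2],n@hd[:2]-mid)
print('endstop', [d@p[:2] for p in (c(88,300,.102),c(80,222,.102))])
o_al=(d@n2[:2]+d@F2[:2])/2+.305
O=d*o_al+n*mid; print('O',O,'d',d,'n',n)
for q in [(645,205),(630,75),(460,95),(478,232)]:
  p=c(*q,.108); print('tray',q,d@p[:2]-o_al,n@p[:2]-mid)
for q in [(512,148),(562,103),(575,170)]:
  p=c(*q,.139); print('vial',q,d@p[:2]-o_al,n@p[:2]-mid)
T=lambda x,y:O+d*x/1000+n*y/1000
for k,v in dict(hinge=(74,88),stop=(235,0),head=(205,-5)).items(): print(k,T(*v))
for q,z in [((168,388),.105),((632,303),.075),((530,408),.082)]:
  p=c(*q,z); print('by',p,d@p[:2]-o_al,n@p[:2]-mid)
E
python3 loc.py
```

```text
yaw [99.29767717 98.70416658]
width 0.13843015709674
ends along -0.3540297571762823 -0.3519212677751333
hinge post? 0.020695042927934323 0.08652728749617938 handle [0.555332   0.08813427 0.142     ] 0.00016708353708715575 0.010118453201620747
endstop [np.float64(0.1860055509842053), np.float64(0.18461713250665737)]
O [0.57285778 0.04216755] d [-0.15645036  0.98768582] n [-0.98768582 -0.15645036]
tray (645, 205) -0.228379295373194 0.05926303466094973
tray (630, 75) -0.23763398977554712 -0.05165934710568887
tray (460, 95) -0.09349176716355342 -0.05577501069791713
tray (478, 232) -0.08823078329373624 0.060771919297148314
vial (512, 148) -0.12253507870038105 0.0020553033381086605
vial (562, 103) -0.16941659808334428 -0.028784301598016593
vial (575, 170) -0.16950274020754286 0.027517847685537777
hinge [0.4743641  0.10148867]
stop [0.53609194 0.27427372]
head [0.54572388 0.2454254 ]
by [0.39884836 0.19596958 0.105     ] 0.17913191937086156 0.14780424820478927
by [ 0.4730096  -0.18668002  0.075     ] -0.21040821264062837 0.13442191515459168
by [ 0.38523951 -0.09790793  0.082     ] -0.1089976164627007 0.20722276401120315
```

```bash
cat > plan.py <<'E'
# usage: plan.py x y z yawdeg nrows  -> interpolated rows in tool frame (straight line, tool vertical)
import sys; from h import *
O=np.array([0.57286,0.04217]);d=np.array([-0.15645,0.98769]);n=np.array([-0.98769,-0.15645])
def T(x,y): return O+d*x/1000+n*y/1000
def rows(p0,R0,wps):
    """wps: list of (x,y,z,yawdeg,n)"""
    out=[];p=np.array(p0);Rc=R0
    for x,y,z,yaw,k in wps:
        a=np.radians(yaw);Rt=np.array([[np.cos(a),np.sin(a),0],[np.sin(a),-np.cos(a),0],[0,0,-1]])
        pt=np.array([x,y,z]);rv=R.from_matrix(Rc.T@Rt).as_rotvec()
        if yaw is None: rv*=0
        ps=p;Rs=Rc
        for i in range(k):
            pn=ps+(pt-ps)*(i+1)/k;Rn=Rs@R.from_rotvec(rv*(i+1)/k).as_matrix()
            t=Rc.T@(pn-p)*1000;w=R.from_matrix(Rc.T@Rn).as_rotvec()
            out.append([*np.round(t,1),*np.round(w,3)]);p=pn;Rc=Rn
    for r in out: print(*[float(v) for v in r],sep=',')
def cur():
    s=manip.read_state();Rc=rot(s['eef_rot']);
    print('t',s['time_s'],'tcp',np.round(s['tcp_pos'],4),'yaw',np.degrees(np.arctan2(Rc[1,0],Rc[0,0])).round(1),'F',np.round(s['contact_force'],1),'gap',round(s['finger_gap'],3),'j',np.round(s['joints'],2))
    q=s['tcp_pos'][:2]-O;print('track mm',(d@q*1000).round(1),(n@q*1000).round(1))
    return s['tcp_pos'],Rc
E
python3 - <<'E'
from plan import *
p,Rc=cur()
rows(p,Rc,[(.555,.088,.25,-66,16)])
E
```

```text
t 0.1 tcp [ 0.27   -0.6181  0.2494] yaw -66.4 F [ 0.3 -0.1  0.7] gap 1.0 j [ 1.05  0.48  0.02  1.56 -0.01  1.11 -0.08]
track mm -604.8 402.5
-33.3,-34.0,0.0,0.0,0.0,-0.0
-33.3,-34.0,0.0,0.0,0.0,-0.0
-33.3,-34.0,0.0,0.0,0.0,-0.0
-33.3,-34.0,0.0,0.0,0.0,-0.0
-33.3,-34.0,0.0,0.0,0.0,-0.0
-33.2,-34.1,-0.0,0.0,0.0,-0.0
-33.2,-34.1,-0.0,0.0,0.0,-0.0
-33.2,-34.1,-0.0,0.0,0.0,-0.0
-33.2,-34.1,-0.0,0.0,0.0,-0.0
-33.2,-34.1,-0.0,0.0,0.0,-0.0
-33.2,-34.1,-0.0,0.0,0.0,-0.0
-33.1,-34.2,-0.0,0.0,0.0,-0.0
-33.1,-34.2,-0.0,0.0,0.0,-0.0
-33.1,-34.2,-0.0,0.0,0.0,-0.0
-33.1,-34.2,-0.0,0.0,0.0,-0.0
-33.1,-34.2,-0.0,0.0,0.0,-0.0
```

```bash
python3 -m jog '[[[-33,-34,0,0,0,0,90],[-33,-34,0,0,0,0,90],[-33,-34,0,0,0,0,90],[-33,-34,0,0,0,0,90],[-33,-34,0,0,0,0,90],[-33,-34,0,0,0,0,90],[-33,-34,0,0,0,0,90],[-33,-34,0,0,0,0,90]]]'
python3 -m jog '[[[-33,-34,0,0,0,0,90],[-33,-34,0,0,0,0,90],[-33,-34,0,0,0,0,90],[-33,-34,0,0,0,0,90],[-33,-34,0,0,0,0,90],[-33,-34,0,0,0,0,90],[-33,-34,0,0,0,0,90],[-33,-34,0,0,0,0,90]]]'
python3 -m jog '[[[0,0,0,0,0,-0.18,90],[0,0,0,0,0,-0.18,90],[0,0,0,0,0,-0.18,90],[0,0,0,0,0,-0.18,90],[0,0,0,0,0,-0.18,90],[0,0,0,0,0,-0.18,90],[0,0,0,0,0,-0.18,90],[0,0,0,0,0,-0.18,90]]]'
python3 -m jog '[[[0,0,0,0,0,-0.18,90],[0,0,0,0,0,-0.18,90],[0,0,0,0,0,-0.18,90],[0,0,0,0,0,-0.18,90],[0,0,0,0,0,-0.18,90],[0,0,0,0,0,-0.18,90],[0,0,0,0,0,0,90],[0,0,0,0,0,0,90]]]'
python3 - <<'E'
from plan import *
p,Rc=cur(); grab('scene','s1');grab('top','t1')
rows(p,Rc,[(.555,.088,.25,91,2)])
E
```

```text
time_s: 1.1
tcp_pos: [0.414, -0.2662, 0.2501]
eef_rot: [2.629, -1.72, -0.0]
contact_force: [1.0, -0.9, 0.2]
finger_gap: 0.647
time_s: 2.1
tcp_pos: [0.5576, 0.0842, 0.25]
eef_rot: [2.628, -1.72, -0.0]
contact_force: [0.4, 0.8, 0.5]
finger_gap: 0.646
time_s: 3.1
tcp_pos: [0.5571, 0.0828, 0.2499]
eef_rot: [3.109, 0.449, -0.001]
contact_force: [0.1, -0.8, 0.3]
finger_gap: 0.641
time_s: 4.1
tcp_pos: [0.5573, 0.0829, 0.2501]
eef_rot: [-2.445, -1.972, 0.0]
contact_force: [0.3, 0.3, -0.0]
finger_gap: 0.649
t 4.1 tcp [0.5573 0.0829 0.2501] yaw 77.8 F [ 0.3  0.3 -0. ] gap 0.649 j [ 0.42  0.42 -0.87  1.78  0.36  1.1   0.79]
track mm 42.6 9.0
2.3,-1.7,0.0,-0.0,0.0,-0.115
2.4,-1.4,0.0,-0.0,0.0,-0.115
```

Run:
```python
from h import *
f=pickle.load(open('scene.pkl','rb'));a=f['frame'][100:310,180:400,::-1]
a=cv2.resize(a,None,fx=2.6,fy=2.6,interpolation=cv2.INTER_CUBIC)
cv2.imwrite('pics/s1c.png',a)
```

```text
(no output)
```

View pics/s1c.png

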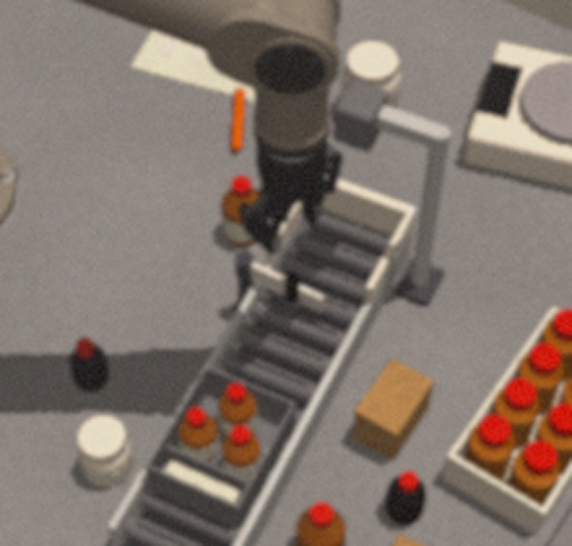

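View pics/t1.png

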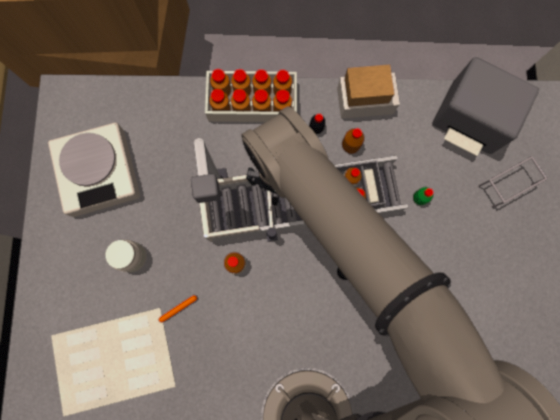

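The scene view shows the gripper above and just behind the handle, and the handle top is at about (292,207). I'll cross-check the handle position from this view.

Run:
```python
from plan import *
f=pickle.load(open('scene.pkl','rb'))
print(ray(f,292,207,.142))
# dark blob of handle
a=f['frame'][195:225,282:302].astype(int).sum(2)
print(a[::1,::1])
p,Rc=cur()
rows(p,Rc,[(.555,.089,.25,93,2)])
```

```text
[0.55540102 0.08609891 0.142     ]
[[186 117 142 206 243 275 312 319 296 264 258 229 207 181 187 181 202 207
  194 201]
 [270 166 168 204 250 280 289 286 252 245 240 223 202 167 163 166 176 184
  179 196]
 [324 260 235 260 297 304 301 267 223 207 214 209 168 158 145 144 143 143
  166 176]
 [349 306 305 322 330 312 272 234 222 194 206 188 168 169 150 157 144 147
  149 159]
 [345 331 333 349 333 299 268 244 209 209 189 188 146 142 163 157 159 150
  139 135]
 [366 342 336 345 317 293 244 221 215 207 213 186 186 159 148 176 158 168
  160 153]
 [414 398 370 337 301 275 229 208 205 216 212 198 207 206 177 184 170 150
  147 160]
 [515 494 406 330 293 263 222 203 193 212 197 207 206 203 209 195 180 176
  164 152]
 [598 560 480 393 319 276 219 190 187 188 190 198 195 203 199 205 210 193
  190 188]
 [571 591 564 495 431 338 268 203 159 138 159 153 195 193 197 205 207 218
  224 222]
 [469 536 563 573 543 479 386 272 168 121 104 118 141 174 189 203 204 217
  222 252]
 [356 415 461 500 555 527 452 341 211 102  55  92 129 146 164 165 182 201
  217 246]
 [330 340 358 385 438 447 408 312 188  90  95
[... 978 characters left out ...]
52 208 183 174 165 167 149 153 160 158 175 152 158 145 143 145 157 190
  208 232]
 [222 222 216 190 164 182 160 172 175 168 166 154 145 133 156 132 163 148
  158 171]
 [200 203 210 210 206 199 190 174 173 176 154 154 169 175 171 164 144 139
  146 149]
 [200 181 208 204 210 204 201 206 201 185 193 205 206 196 178 173 166 155
  160 164]
 [161 186 197 202 198 213 203 211 211 236 262 294 286 246 225 198 180 168
  175 187]
 [152 164 162 167 193 196 197 201 219 219 282 306 313 291 279 263 235 216
  195 201]]
t 4.2 tcp [0.5573 0.083  0.2503] yaw 77.9 F [-1.   0.2  0.2] gap 0.644 j [ 0.41  0.42 -0.87  1.78  0.36  1.1   0.79]
track mm 42.7 8.9
2.7,-1.8,0.1,-0.0,0.0,-0.132
2.9,-1.4,0.1,-0.0,0.0,-0.132
```

```bash
python3 -m jog '[[[2.5,-1.5,0,0,0,-0.13,90],[2.5,-1,0,0,0,-0.13,90],[0,0,30,0,0,0,90],[0,0,30,0,0,0,90],[0,0,30,0,0,0,90],[0,0,26,0,0,0,90],[0,0,0,0,0,0,90]]]'
python3 - <<'E'
from plan import *
p,Rc=cur(); grab('scene','s2')
f=pickle.load(open('scene.pkl','rb'));a=f['frame'][150:270,230:370,::-1]
cv2.imwrite('pics/s2c.png',cv2.resize(a,None,fx=4,fy=4,interpolation=cv2.INTER_CUBIC))
E
```

```text
time_s: 5.08
tcp_pos: [0.5544, 0.088, 0.1327]
eef_rot: [-2.164, -2.274, 0.005]
contact_force: [0.4, 0.3, 0.4]
finger_gap: 0.647
t 5.075 tcp [0.5544 0.088  0.1327] yaw 92.8 F [0.4 0.3 0.4] gap 0.647 j [ 0.36  0.58 -0.83  1.89  0.53  0.92  0.9 ]
track mm 48.1 11.1
```

View pics/s2c.png

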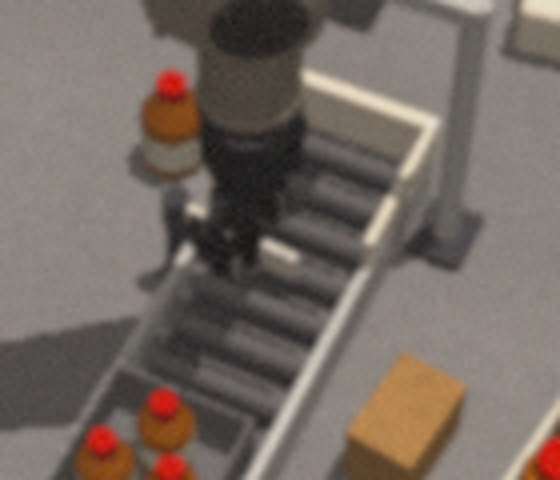

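The gripper straddles the handle with no contact force. I'll close it to cage or hold the post.

```bash
python3 -m jog '[[[0,0,0,0,0,0,170],[0,0,0,0,0,0,170],[0,0,0,0,0,0,170],[0,0,0,0,0,0,170]]]'
python3 -m jog '[[[0,0,0,0,0,0,185],[0,0,0,0,0,0,185],[0,0,0,0,0,0,185]]]'
```

```text
time_s: 5.62
tcp_pos: [0.5558, 0.0883, 0.1346]
eef_rot: [2.165, 2.276, 0.0]
contact_force: [-0.2, -0.7, -0.3]
finger_gap: 0.33
time_s: 6.0
tcp_pos: [0.5556, 0.0883, 0.1342]
eef_rot: [-2.165, -2.276, 0.0]
contact_force: [-0.5, -0.4, -0.2]
finger_gap: 0.275
```

Run:
```python
from plan import *
p,Rc=cur()
H=np.array([.4755,.099]);q=p[:2]-H;r=np.hypot(*q);ph=np.degrees(np.arctan2(q[1],q[0]));print(r,ph)
N=18
w=[]
for i in range(1,N+1):
    a=np.radians(ph+(-108-ph)*i/N); w.append((H[0]+r*np.cos(a),H[1]+r*np.sin(a),.134,92.8+(-18-92.8)*i/N,1))
rows(p,Rc,w)
```

```text
t 6.0 tcp [0.5556 0.0883 0.1342] yaw 92.9 F [-0.5 -0.4 -0.2] gap 0.275 j [ 0.37  0.57 -0.83  1.89  0.53  0.92  0.9 ]
track mm 48.3 9.8
0.0808223768327517 -7.582945565825552
-7.7,-1.8,0.2,-0.0,-0.0,0.109
-7.7,-1.7,0.0,0.0,0.0,0.107
-7.7,-1.6,0.0,0.0,0.0,0.107
-7.7,-1.6,0.0,0.0,0.0,0.107
-7.7,-1.5,0.0,0.0,0.0,0.107
-7.7,-1.4,0.0,0.0,0.0,0.107
-7.8,-1.3,0.0,0.0,0.0,0.107
-7.8,-1.2,0.0,0.0,0.0,0.107
-7.8,-1.2,0.0,0.0,0.0,0.107
-7.8,-1.1,0.0,0.0,-0.0,0.107
-7.8,-1.0,0.0,0.0,-0.0,0.107
-7.8,-0.9,0.0,0.0,-0.0,0.107
-7.8,-0.9,0.0,0.0,-0.0,0.107
-7.8,-0.8,0.0,0.0,-0.0,0.107
-7.8,-0.7,0.0,0.0,-0.0,0.107
-7.8,-0.6,0.0,0.0,-0.0,0.107
-7.8,-0.5,0.0,0.0,-0.0,0.107
-7.9,-0.5,0.0,0.0,-0.0,0.107
```

```bash
python3 -m jog '[[[-7.7,-1.8,0,0,0,0.107,185],[-7.7,-1.7,0,0,0,0.107,185],[-7.7,-1.6,0,0,0,0.107,185],[-7.7,-1.6,0,0,0,0.107,185],[-7.7,-1.5,0,0,0,0.107,185],[-7.7,-1.4,0,0,0,0.107,185]]]'
python3 -m jog '[[[-7.8,-1.3,0,0,0,0.107,185],[-7.8,-1.2,0,0,0,0.107,185],[-7.8,-1.2,0,0,0,0.107,185],[-7.8,-1.1,0,0,0,0.107,185],[-7.8,-1,0,0,0,0.107,185],[-7.8,-0.9,0,0,0,0.107,185]]]'
python3 - <<'E'
from plan import *
p,Rc=cur(); f=grab('scene','s3');a=f['frame'][130:290,200:380,::-1]
cv2.imwrite('pics/s3c.png',cv2.resize(a,None,fx=3.5,fy=3.5,interpolation=cv2.INTER_CUBIC))
E
```

```text
time_s: 6.75
tcp_pos: [0.5366, 0.0462, 0.1344]
eef_rot: [-2.775, -1.473, -0.001]
contact_force: [-0.5, 1.7, -0.1]
finger_gap: 0.277
time_s: 7.5
tcp_pos: [0.4975, 0.0211, 0.1345]
eef_rot: [-3.097, -0.522, -0.002]
contact_force: [0.6, 2.1, -0.3]
finger_gap: 0.272
t 7.5 tcp [0.4975 0.0211 0.1345] yaw 19.1 F [ 0.6  2.1 -0.3] gap 0.272 j [ 0.3   0.4  -0.57  2.05  0.3   0.77 -0.11]
track mm -9.0 77.7
```

View pics/s3c.png

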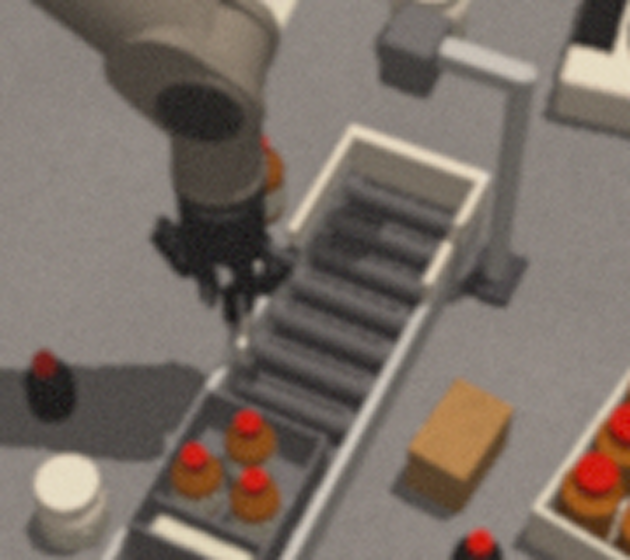

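The gate is swinging with the hand and its tip shows at about (268,228), with only about 2 N of force. I'll carry on.

```bash
python3 -m jog '[[[-7.8,-0.9,0,0,0,0.107,185],[-7.8,-0.8,0,0,0,0.107,185],[-7.8,-0.7,0,0,0,0.107,185],[-7.8,-0.6,0,0,0,0.107,185],[-7.8,-0.5,0,0,0,0.107,185],[-7.9,-0.5,0,0,0,0.107,185],[-7,-0.5,0,0,0,0.1,185]]]'
python3 - <<'E'
from plan import *
p,Rc=cur()
E
```

```text
time_s: 8.43
tcp_pos: [0.4448, 0.0243, 0.1346]
eef_rot: [-3.077, 0.634, -0.002]
contact_force: [0.5, 0.8, -0.5]
finger_gap: 0.278
t 8.425 tcp [0.4448 0.0243 0.1346] yaw -23.3 F [ 0.5  0.8 -0.5] gap 0.278 j [ 0.18  0.3  -0.43  2.17  0.19  0.71 -0.78]
track mm 2.4 129.2
```

```bash
python3 -m jog '[[[0,0,0,0,0,0,110],[0,0,0,0,0,0,110],[0,0,-20,0,0,0,110],[0,0,-50,0,0,0,110],[0,0,-50,0,0,0,110]]]'
python3 - <<'E'
from plan import *
p,Rc=cur(); f=grab('scene','s4');a=f['frame'][130:330,200:380,::-1]
cv2.imwrite('pics/s4c.png',cv2.resize(a,None,fx=3,fy=3,interpolation=cv2.INTER_CUBIC))
f=grab('top','t4')
a=f['frame'][140:270,180:430,::-1]
cv2.imwrite('pics/t4c.png',cv2.resize(a,None,fx=3.2,fy=3.2,interpolation=cv2.INTER_CUBIC))
E
```

```text
time_s: 9.05
tcp_pos: [0.4442, 0.0239, 0.2555]
eef_rot: [3.078, -0.629, -0.002]
contact_force: [0.8, -0.6, 0.2]
finger_gap: 0.564
t 9.05 tcp [0.4442 0.0239 0.2555] yaw -23.1 F [ 0.8 -0.6  0.2] gap 0.564 j [ 0.24  0.12 -0.47  2.05  0.06  0.99 -0.66]
track mm 2.1 129.9
```

View pics/s4c.png

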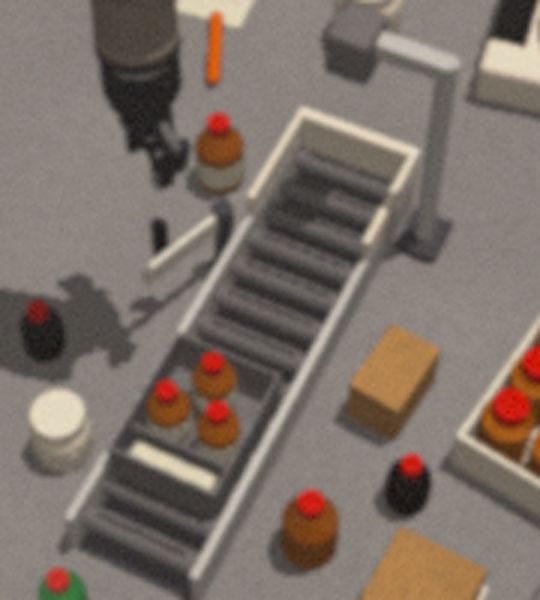

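View pics/t4c.png

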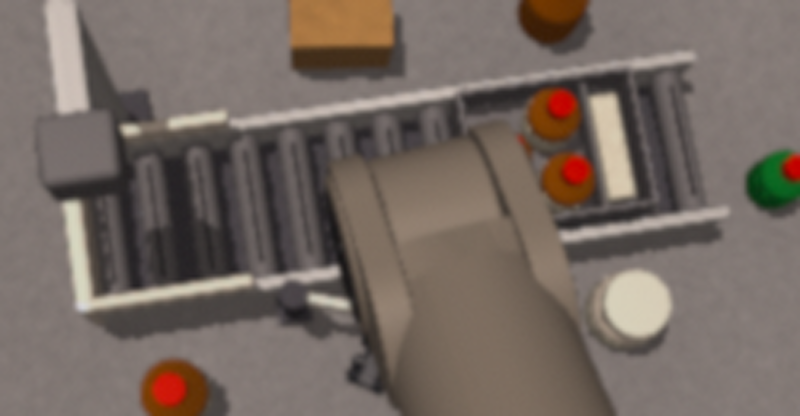

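The gate is wide open: its bar runs from the hinge at scene (274,200) out to about (251,220), outside the rail. The tray and vials haven't moved. Next I'll go behind the tray.

Run:
```python
from plan import *
p,Rc=cur()
x,y=T(-277,0)
rows(p,Rc,[(x,y,.2555,-23.1,8),(x,y,.2555,9,4)])
f=pickle.load(open('top.pkl','rb'))
for q,z in [((785,165),.085)]:
  w=ray(f,q[0]/3.2+179.66,q[1]/3.2+139.66,z)[:2]-O; print('green',d@w,n@w)
```

```text
t 9.15 tcp [0.4477 0.0245 0.2593] yaw -23.1 F [0.6 0.2 0.4] gap 0.573 j [ 0.24  0.12 -0.47  2.04  0.06  0.99 -0.66]
track mm 2.1 126.4
31.9,21.2,0.7,-0.001,-0.001,-0.0
31.9,21.2,0.6,-0.001,-0.001,-0.0
31.9,21.2,0.6,-0.001,-0.001,-0.0
31.9,21.2,0.6,-0.001,-0.001,-0.0
31.9,21.2,0.6,-0.001,-0.001,-0.0
31.9,21.2,0.5,-0.001,-0.001,-0.0
31.9,21.2,0.5,-0.001,-0.001,-0.0
31.9,21.2,0.5,-0.001,-0.001,-0.0
0.0,0.0,0.0,0.0,-0.0,-0.14
0.0,0.0,0.0,0.0,-0.0,-0.14
0.0,0.0,0.0,0.0,-0.0,-0.14
0.0,0.0,0.0,0.0,-0.0,-0.14
green -0.3592099923487895 0.03962323312323377
```

```bash
python3 -m jog '[[[32,21,0,0,0,0,110],[32,21,0,0,0,0,110],[32,21,0,0,0,0,110],[32,21,0,0,0,0,110],[32,21,0,0,0,0,110],[32,21,0,0,0,0,110],[32,21,0,0,0,0,110],[32,21,0,0,0,0,110]]]'
python3 -m jog '[[[0,0,0,0,0,-0.14,110],[0,0,0,0,0,-0.14,110],[0,0,0,0,0,-0.14,110],[0,0,0,0,0,-0.14,110],[0,0,0,0,0,0,110]]]'
python3 - <<'E'
from plan import *
p,Rc=cur()
x,y=T(-277,0)
rows(p,Rc,[(x,y,.2555,9,1)])
f=grab('top','t5'); a=f['frame'][100:290,260:480,::-1]
cv2.imwrite('pics/t5c.png',cv2.resize(a,None,fx=3,fy=3,interpolation=cv2.INTER_CUBIC))
f=grab('scene','s5'); a=f['frame'][180:340,180:380,::-1]
cv2.imwrite('pics/s5c.png',cv2.resize(a,None,fx=3,fy=3,interpolation=cv2.INTER_CUBIC))
E
```

```text
time_s: 10.15
tcp_pos: [0.6139, -0.2326, 0.2532]
eef_rot: [3.078, -0.63, -0.002]
contact_force: [0.8, -0.2, 0.5]
finger_gap: 0.571
time_s: 10.78
tcp_pos: [0.6132, -0.2316, 0.2533]
eef_rot: [-3.131, -0.242, 0.002]
contact_force: [-0.0, 0.0, 0.1]
finger_gap: 0.569
t 10.775 tcp [ 0.6132 -0.2316  0.2533] yaw 8.9 F [-0.   0.   0.1] gap 0.569 j [ 0.55  0.47 -0.4   1.58  0.2   1.13  0.26]
track mm -276.7 3.0
3.0,0.3,-2.2,-0.001,0.001,-0.003
```

View pics/t5c.png

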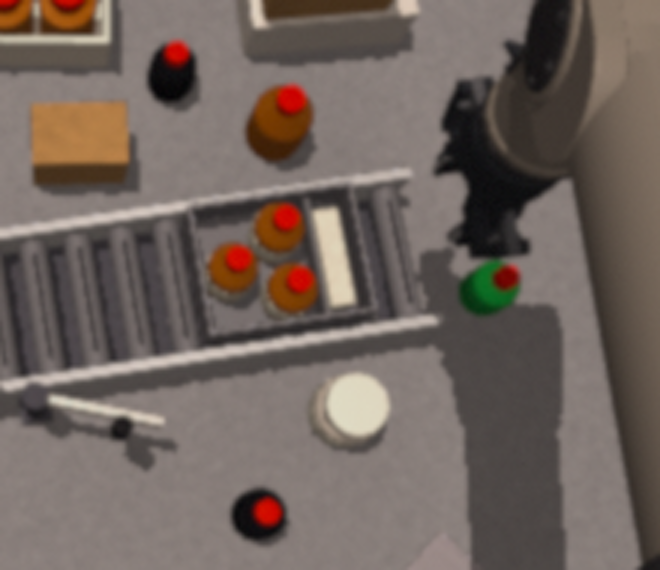

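View pics/s5c.png

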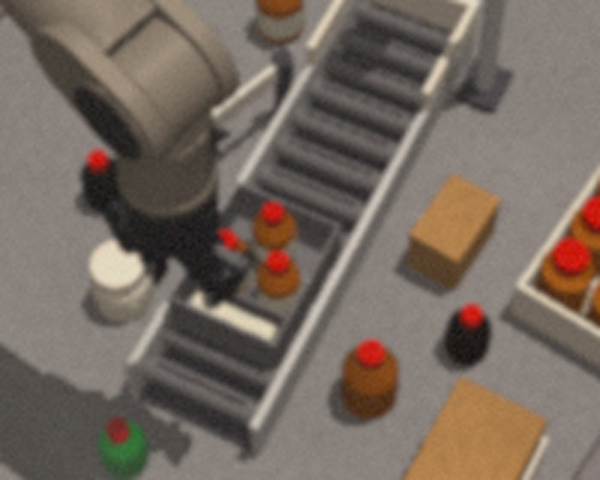

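```bash
python3 -m jog '[[[3,0,30,0,0,0,110],[0,0,35,0,0,0,110],[0,0,30,0,0,0,110],[0,0,25,0,0,0,110],[0,0,20,0,0,0,110],[0,0,17,0,0,0,110],[0,0,0,0,0,0,110]]]'
python3 - <<'E'
from plan import *
p,Rc=cur()
f=grab('top','t6'); a=f['frame'][100:290,260:480,::-1]
cv2.imwrite('pics/t6c.png',cv2.resize(a,None,fx=3,fy=3,interpolation=cv2.INTER_CUBIC))
E
```

```text
time_s: 11.75
tcp_pos: [0.6157, -0.2306, 0.096]
eef_rot: [-3.131, -0.243, 0.003]
contact_force: [-0.0, 0.1, -0.1]
finger_gap: 0.562
t 11.75 tcp [ 0.6157 -0.2306  0.096 ] yaw 8.9 F [-0.   0.1 -0.1] gap 0.562 j [ 0.52  0.64 -0.36  1.7   0.28  0.86  0.19]
track mm -276.1 0.4
```

View pics/t6c.png

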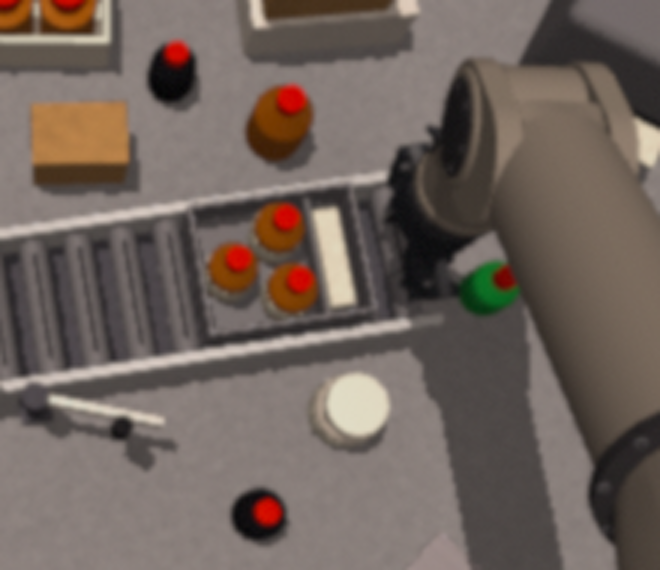

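```bash
python3 -m jog '[[[0,-4,0,0,0,0,110],[0,-4,0,0,0,0,110],[0,-4,0,0,0,0,110],[0,-4,0,0,0,0,110],[0,-3,0,0,0,0,110],[0,-3,0,0,0,0,110],[0,-3,0,0,0,0,110],[0,-3,0,0,0,0,110],[0,-3,0,0,0,0,110],[0,-3,0,0,0,0,110]]]'
python3 -m jog '[[[0,-3,0,0,0,0,110],[0,-4,0,0,0,0,110],[0,-4,0,0,0,0,110],[0,-4,0,0,0,0,110],[0,-4,0,0,0,0,110],[0,-4,0,0,0,0,110]]]'
python3 - <<'E'
from plan import *
p,Rc=cur()
f=grab('top','t7'); a=f['frame'][100:290,260:480,::-1]
cv2.imwrite('pics/t7c.png',cv2.resize(a,None,fx=3,fy=3,interpolation=cv2.INTER_CUBIC))
E
```

```text
time_s: 13.05
tcp_pos: [0.6111, -0.1971, 0.0973]
eef_rot: [3.132, 0.243, -0.0]
contact_force: [-0.2, -1.5, -0.0]
finger_gap: 0.57
time_s: 13.8
tcp_pos: [0.6076, -0.1742, 0.0973]
eef_rot: [3.132, 0.243, -0.0]
contact_force: [-0.4, -1.5, -1.0]
finger_gap: 0.57
t 13.8 tcp [ 0.6076 -0.1742  0.0973] yaw 8.9 F [-0.4 -1.5 -1. ] gap 0.57 j [ 0.45  0.61 -0.37  1.76  0.28  0.83  0.1 ]
track mm -219.1 -0.4
```

View pics/t7c.png

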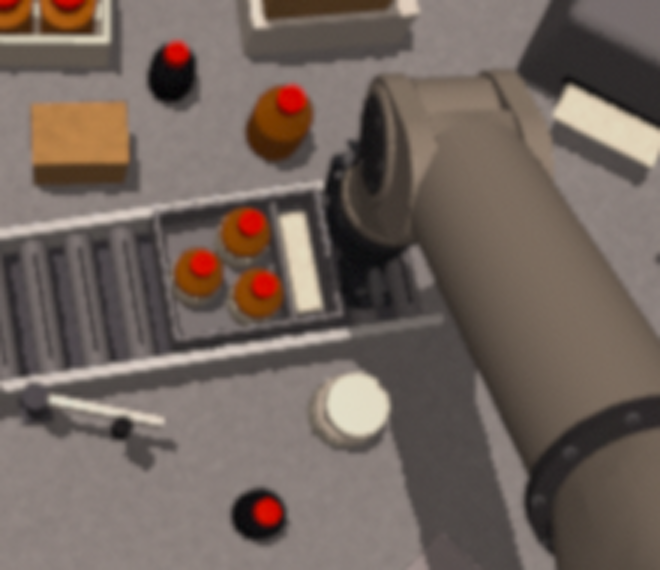

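The tray rolls with the push at about 1.5 N and the vials stay upright. I'll continue.

```bash
python3 -m jog '[[[0,-4,0,0,0,0,110],[0,-5,0,0,0,0,110],[0,-5,0,0,0,0,110],[0,-5,0,0,0,0,110],[0,-5,0,0,0,0,110],[0,-5,0,0,0,0,110],[0,-5,0,0,0,0,110],[0,-5,0,0,0,0,110],[0,-5,0,0,0,0,110],[0,-5,0,0,0,0,110]]]'
python3 -m jog '[[[0,-5,0,0,0,0,110],[0,-5,0,0,0,0,110],[0,-5,0,0,0,0,110],[0,-5,0,0,0,0,110],[0,-5,0,0,0,0,110],[0,-5,0,0,0,0,110],[0,-5,0,0,0,0,110],[0,-5,0,0,0,0,110],[0,-5,0,0,0,0,110],[0,-5,0,0,0,0,110]]]'
python3 - <<'E'
from plan import *
p,Rc=cur()
f=grab('top','t8'); a=f['frame'][100:290,180:400,::-1]
cv2.imwrite('pics/t8c.png',cv2.resize(a,None,fx=3,fy=3,interpolation=cv2.INTER_CUBIC))
E
```

```text
time_s: 15.1
tcp_pos: [0.5999, -0.1257, 0.0973]
eef_rot: [-3.132, -0.243, 0.0]
contact_force: [-0.4, 0.0, 0.3]
finger_gap: 0.569
time_s: 16.35
tcp_pos: [0.5923, -0.0763, 0.0973]
eef_rot: [-3.132, -0.243, -0.0]
contact_force: [-0.6, -1.1, 0.2]
finger_gap: 0.568
t 16.35 tcp [ 0.5923 -0.0763  0.0973] yaw 8.9 F [-0.6 -1.1  0.2] gap 0.568 j [ 0.31  0.56 -0.38  1.85  0.29  0.79 -0.06]
track mm -120.0 -0.7
```

View pics/t8c.png

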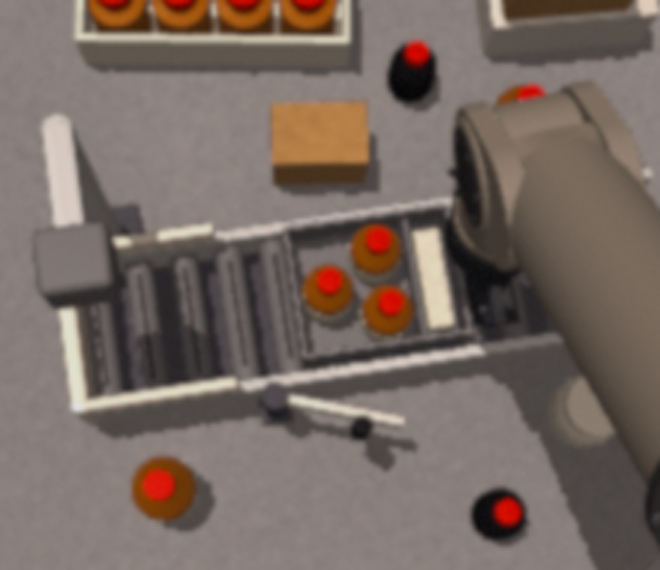

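```bash
python3 -m jog '[[[0,-5,0,0,0,0,110],[0,-5,0,0,0,0,110],[0,-5,0,0,0,0,110],[0,-5,0,0,0,0,110],[0,-5,0,0,0,0,110],[0,-5,0,0,0,0,110],[0,-5,0,0,0,0,110],[0,-5,0,0,0,0,110],[0,-5,0,0,0,0,110],[0,-5,0,0,0,0,110]]]'
python3 -m jog '[[[0,-5,0,0,0,0,110],[0,-5,0,0,0,0,110],[0,-5,0,0,0,0,110],[0,-5,0,0,0,0,110],[0,-5,0,0,0,0,110],[0,-5,0,0,0,0,110],[0,-5,0,0,0,0,110],[0,-5,0,0,0,0,110],[0,-5,0,0,0,0,110],[0,-5,0,0,0,0,110]]]'
python3 - <<'E'
from plan import *
p,Rc=cur()
f=grab('top','t9'); a=f['frame'][100:290,180:400,::-1]
cv2.imwrite('pics/t9c.png',cv2.resize(a,None,fx=3,fy=3,interpolation=cv2.INTER_CUBIC))
f=grab('scene','s9'); a=f['frame'][130:290,200:380,::-1]
cv2.imwrite('pics/s9c.png',cv2.resize(a,None,fx=3.2,fy=3.2,interpolation=cv2.INTER_CUBIC))
E
```

```text
time_s: 17.65
tcp_pos: [0.5845, -0.0269, 0.0973]
eef_rot: [3.132, 0.243, -0.0]
contact_force: [-0.6, -0.3, 0.6]
finger_gap: 0.57
time_s: 18.9
tcp_pos: [0.5769, 0.0225, 0.0973]
eef_rot: [3.132, 0.243, 0.0]
contact_force: [-0.1, -0.4, 0.8]
finger_gap: 0.57
t 18.9 tcp [0.5769 0.0225 0.0973] yaw 8.9 F [-0.1 -0.4  0.8] gap 0.57 j [ 0.16  0.54 -0.4   1.89  0.29  0.77 -0.24]
track mm -20.1 -0.9
```

View pics/t9c.png

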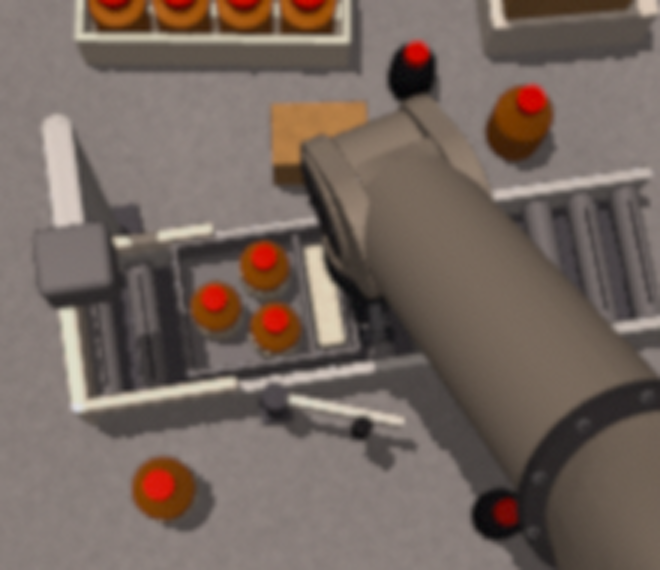

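View pics/s9c.png

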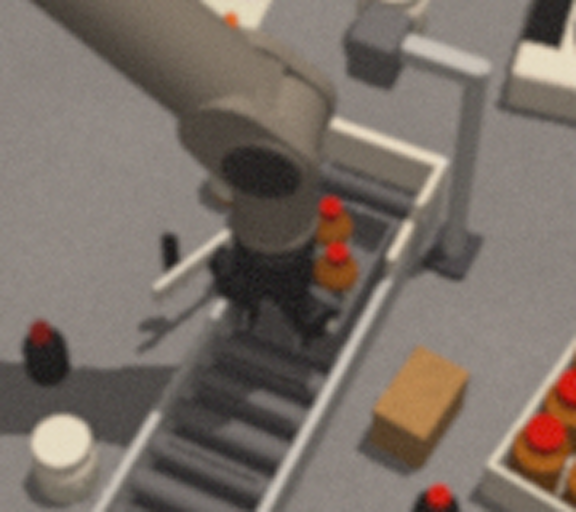

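```bash
python3 -m jog '[[[0,-5,0,0,0,0,110],[0,-5,0,0,0,0,110],[0,-5,0,0,0,0,110],[0,-5,0,0,0,0,110],[0,-5,0,0,0,0,110],[0,-5,0,0,0,0,110],[0,-5,0,0,0,0,110],[0,-5,0,0,0,0,110],[0,-5,0,0,0,0,110],[0,-5,0,0,0,0,110]]]'
python3 -m jog '[[[0,-4,0,0,0,0,110],[0,-4,0,0,0,0,110],[0,-3,0,0,0,0,110],[0,-3,0,0,0,0,110],[0,-3,0,0,0,0,110],[0,-3,0,0,0,0,110]]]'
python3 -m jog '[[[0,-3,0,0,0,0,110],[0,-3,0,0,0,0,110],[0,-3,0,0,0,0,110]]]'
python3 - <<'E'
from plan import *
p,Rc=cur()
f=grab('top','t10'); a=f['frame'][100:290,180:400,::-1]
cv2.imwrite('pics/t10c.png',cv2.resize(a,None,fx=3,fy=3,interpolation=cv2.INTER_CUBIC))
E
```

```text
time_s: 20.25
tcp_pos: [0.5691, 0.0718, 0.0973]
eef_rot: [3.132, 0.243, -0.0]
contact_force: [-0.8, -0.2, 1.2]
finger_gap: 0.569
time_s: 21.0
tcp_pos: [0.5661, 0.0915, 0.0973]
eef_rot: [-3.132, -0.243, -0.0]
contact_force: [-0.5, -0.6, 0.4]
finger_gap: 0.57
time_s: 21.38
tcp_pos: [0.5647, 0.1003, 0.0973]
eef_rot: [3.132, 0.243, -0.0]
contact_force: [-0.1, -0.5, -0.8]
finger_gap: 0.571
t 21.375 tcp [0.5647 0.1003 0.0973] yaw 8.9 F [-0.1 -0.5 -0.8] gap 0.571 j [ 0.03  0.53 -0.4   1.9   0.29  0.76 -0.39]
track mm 58.7 -1.0
```

View pics/t10c.png

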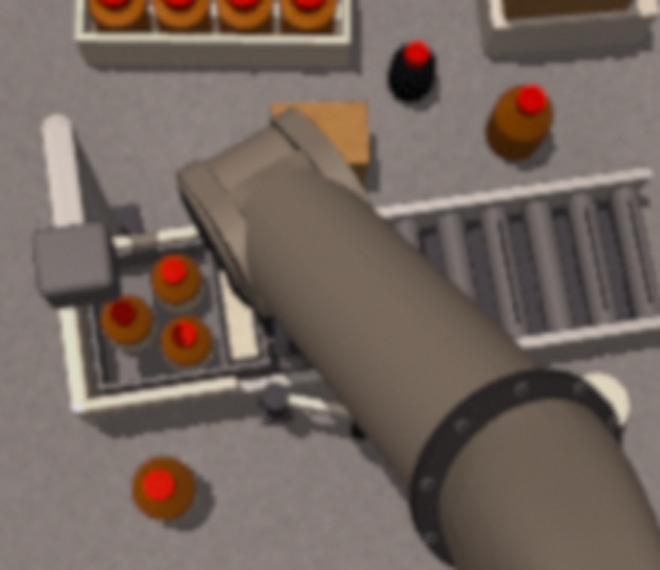

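```bash
python3 -m jog '[[[0,-2,0,0,0,0,110],[0,-2,0,0,0,0,110],[0,-2,0,0,0,0,110],[0,-2,0,0,0,0,110]]]'
for i in 1; do python3 -m jog '[[[0,-1.5,0,0,0,0,110],[0,-1.5,0,0,0,0,110]]]'; done
```

```text
time_s: 21.92
tcp_pos: [0.5635, 0.1082, 0.0973]
eef_rot: [-3.132, -0.243, -0.0]
contact_force: [-0.4, -1.5, 0.3]
finger_gap: 0.571
time_s: 22.18
tcp_pos: [0.563, 0.1112, 0.0973]
eef_rot: [3.132, 0.243, 0.0]
contact_force: [-0.2, -1.6, -0.7]
finger_gap: 0.57
```

```bash
python3 -m jog '[[[0,-1.5,0,0,0,0,110],[0,-1.5,0,0,0,0,110]]]'
```

```text
time_s: 22.42
tcp_pos: [0.563, 0.1116, 0.0973]
eef_rot: [3.129, 0.241, -0.0]
contact_force: [1.9, -8.2, 2.9]
finger_gap: 0.568
```

```bash
python3 -m jog '[[[0,-1,0,0,0,0,110],[0,0,0,0,0,0,110]]]'
python3 - <<'E'
from plan import *
cur()
E
```

```text
time_s: 22.68
tcp_pos: [0.563, 0.1116, 0.0973]
eef_rot: [3.128, 0.239, -0.0]
contact_force: [0.5, -8.8, 2.7]
finger_gap: 0.568
t 22.675 tcp [0.563  0.1116 0.0973] yaw 8.8 F [ 0.5 -8.8  2.7] gap 0.568 j [ 0.    0.53 -0.4   1.9   0.3   0.76 -0.41]
track mm 70.1 -1.1
```

The force has risen to 9 N and the tool has stopped, so the tray is against the stop. I'll back off gently, rise and look.

```bash
python3 -m jog '[[[0,3,0,0,0,0,110],[0,4,0,0,0,0,110],[0,8,0,0,0,0,110],[0,15,0,0,0,0,110],[0,15,0,0,0,0,110],[0,15,-20,0,0,0,110],[0,0,-45,0,0,0,110],[0,0,-45,0,0,0,110],[0,0,-50,0,0,0,110],[0,0,0,0,0,0,110]]]'
python3 - <<'E'
from plan import *
p,Rc=cur()
rows(p,Rc,[(.4450,.0245,.2555,9,4),(.4450,.0245,.2555,-23,3)])
f=grab('top','t11'); a=f['frame'][100:290,180:400,::-1]
cv2.imwrite('pics/t11c.png',cv2.resize(a,None,fx=3,fy=3,interpolation=cv2.INTER_CUBIC))
f=grab('scene','s11'); a=f['frame'][130:290,200:380,::-1]
cv2.imwrite('pics/s11c.png',cv2.resize(a,None,fx=3.2,fy=3.2,interpolation=cv2.INTER_CUBIC))
E
```

```text
time_s: 23.92
tcp_pos: [0.5741, 0.0553, 0.2617]
eef_rot: [-3.132, -0.241, -0.013]
contact_force: [-1.2, -1.3, 0.1]
finger_gap: 0.564
t 23.925 tcp [0.5741 0.0553 0.2617] yaw 8.8 F [-1.2 -1.3  0.1] gap 0.564 j [ 0.16  0.34 -0.46  1.76  0.17  1.07 -0.2 ]
track mm 12.8 -3.3
-33.1,2.7,1.3,0.0,-0.002,-0.001
-33.1,2.6,1.4,0.0,-0.002,-0.001
-33.1,2.6,1.4,0.0,-0.002,-0.001
-33.1,2.6,1.5,0.0,-0.002,-0.001
0.0,0.0,0.0,0.0,0.0,0.186
0.0,0.0,0.0,0.0,0.0,0.186
0.0,0.0,0.0,0.0,0.0,0.186
```

View pics/t11c.png

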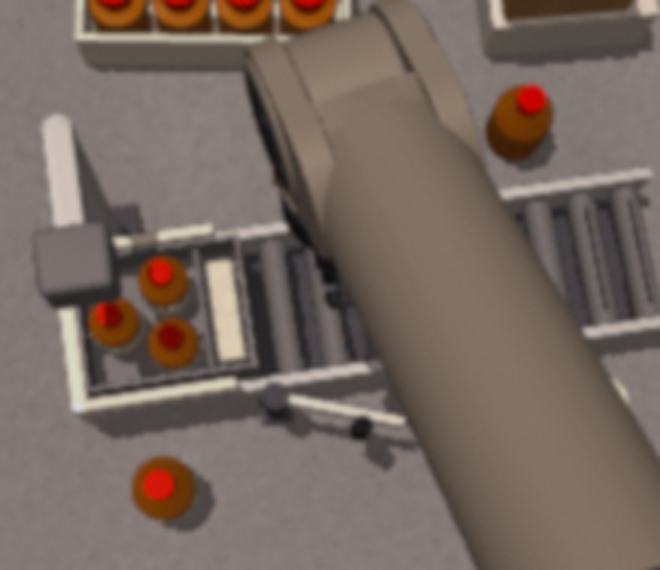

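View pics/s11c.png

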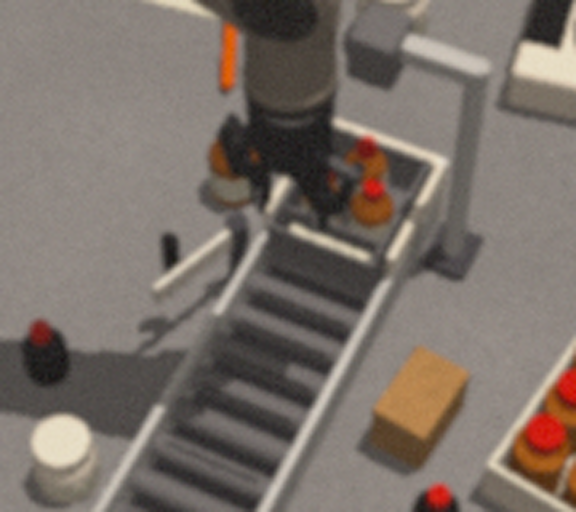

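The tray is home with its front edge at the white stop, and the vials are upright. The gate handle is at top (300,243). I'll locate it and move over it.

```bash
python3 - <<'E'
from plan import *
f=pickle.load(open('top.pkl','rb')); print(ray(f,361/3+180-.33,426/3+100-.33,.142))
f=pickle.load(open('scene.pkl','rb')); print(ray(f,170/3.2+200-.33,240/3.2+130-.33,.142))
f=pickle.load(open('top.pkl','rb'))
for q in [(252,300),(240,240),(90,387)]:
  w=ray(f,q[0]/3+179.67,q[1]/3+99.67,.108)[:2]-O; print(q,d@w*1000,n@w*1000)
E
python3 -m jog '[[[-33,2.6,0,0,0,0,110],[-33,2.6,0,0,0,0,110],[-33,2.6,0,0,0,0,110],[-33,2.6,0,0,0,0,110],[0,0,0,0,0,0.186,110],[0,0,0,0,0,0.186,110],[0,0,0,0,0,0.186,110],[0,0,0,0,0,0,110]]]'
python3 -c "
from plan import *
p,Rc=cur()"
```

```text
[0.44505936 0.02400102 0.142     ]
[0.44801194 0.02210416 0.142     ]
(252, 300) 76.05588433935814 2.080037604073594
(240, 240) 78.63576016138892 -53.022171403362584
(90, 387) 225.27880908302944 56.946088072032346
time_s: 25.02
tcp_pos: [0.4419, 0.0246, 0.2559]
eef_rot: [3.078, -0.627, -0.004]
contact_force: [0.4, -0.1, 0.1]
finger_gap: 0.571
t 25.025 tcp [0.4419 0.0246 0.2559] yaw -23.0 F [ 0.4 -0.1  0.1] gap 0.571 j [ 0.22  0.11 -0.44  2.05  0.06  0.99 -0.65]
track mm 3.1 132.1
```

```bash
python3 -m jog '[[[3.5,2,30,0,0,0,110],[0,0,35,0,0,0,110],[0,0,35,0,0,0,110],[0,0,21,0,0,0,110],[0,0,0,0,0,0,110],[0,0,0,0,0,0,185],[0,0,0,0,0,0,185],[0,0,0,0,0,0,185],[0,0,0,0,0,0,185]]]'
python3 - <<'E'
from plan import *
p,Rc=cur()
H=np.array([.4752,.0966]);q=p[:2]-H;r=np.hypot(*q);ph=np.degrees(np.arctan2(q[1],q[0]));print(r,ph)
N=19
w=[]
for i in range(1,N+1):
    a=np.radians(ph+(-3-ph)*i/N);rr=r+(.0792-r)*i/N; w.append((H[0]+rr*np.cos(a),H[1]+rr*np.sin(a),.134,-23+(87+23)*i/N,1))
rows(p,Rc,w)
E
```

```text
time_s: 26.15
tcp_pos: [0.4455, 0.0219, 0.1367]
eef_rot: [-3.078, 0.629, -0.001]
contact_force: [-0.2, 0.1, 0.1]
finger_gap: 0.277
t 26.15 tcp [0.4455 0.0219 0.1367] yaw -23.1 F [-0.2  0.1  0.1] gap 0.277 j [ 0.18  0.29 -0.42  2.17  0.18  0.71 -0.77]
track mm -0.1 128.9
0.08041728809842114 -111.65354615443663
8.0,-0.7,2.7,-0.0,-0.001,-0.103
8.0,-0.6,0.0,-0.0,-0.0,-0.101
8.0,-0.6,0.0,0.0,-0.0,-0.101
8.0,-0.6,0.0,0.0,-0.0,-0.101
8.0,-0.6,0.0,0.0,0.0,-0.101
8.0,-0.6,0.0,0.0,0.0,-0.101
8.0,-0.6,0.0,0.0,0.0,-0.101
8.0,-0.6,0.0,0.0,0.0,-0.101
7.9,-0.6,0.0,0.0,0.0,-0.101
7.9,-0.6,0.0,0.0,0.0,-0.101
7.9,-0.5,0.0,0.0,0.0,-0.101
7.9,-0.5,0.0,0.0,0.0,-0.101
7.9,-0.5,0.0,0.0,0.0,-0.101
7.9,-0.5,0.0,0.0,0.0,-0.101
7.9,-0.5,0.0,0.0,0.0,-0.101
7.9,-0.5,0.0,0.0,0.0,-0.101
7.9,-0.5,0.0,0.0,0.0,-0.101
7.9,-0.5,0.0,0.0,0.0,-0.101
7.9,-0.5,0.0,0.0,0.0,-0.101
```

```bash
python3 -m jog '[[[8,-0.6,2.5,0,0,-0.101,185],[8,-0.6,0,0,0,-0.101,185],[8,-0.6,0,0,0,-0.101,185],[8,-0.6,0,0,0,-0.101,185],[8,-0.6,0,0,0,-0.101,185],[8,-0.6,0,0,0,-0.101,185],[8,-0.6,0,0,0,-0.101,185],[8,-0.6,0,0,0,-0.101,185]]]'
python3 -m jog '[[[8,-0.6,0,0,0,-0.101,185],[8,-0.6,0,0,0,-0.101,185],[7.9,-0.5,0,0,0,-0.101,185],[7.9,-0.5,0,0,0,-0.101,185],[7.9,-0.5,0,0,0,-0.101,185],[7.9,-0.5,0,0,0,-0.101,185],[7.9,-0.5,0,0,0,-0.101,185]]]'
python3 - <<'E'
from plan import *
p,Rc=cur()
H=np.array([.4752,.0966]);q=p[:2]-H;r=np.hypot(*q);ph=np.degrees(np.arctan2(q[1],q[0]));print(r,ph)
f=grab('scene','s12'); a=f['frame'][130:290,200:380,::-1]
cv2.imwrite('pics/s12c.png',cv2.resize(a,None,fx=3.2,fy=3.2,interpolation=cv2.INTER_CUBIC))
E
```

```text
time_s: 27.15
tcp_pos: [0.5075, 0.0229, 0.1337]
eef_rot: [3.076, 0.636, -0.002]
contact_force: [-1.3, -1.1, -0.2]
finger_gap: 0.273
time_s: 28.02
tcp_pos: [0.547, 0.0608, 0.1337]
eef_rot: [2.665, 1.661, -0.001]
contact_force: [-0.5, -2.1, -0.4]
finger_gap: 0.274
t 28.025 tcp [0.547  0.0608 0.1337] yaw 63.9 F [-0.5 -2.1 -0.4] gap 0.274 j [ 0.33  0.51 -0.71  1.92  0.44  0.87  0.51]
track mm 22.5 22.7
0.08019527439390459 -26.50004859530015
```

View pics/s12c.png

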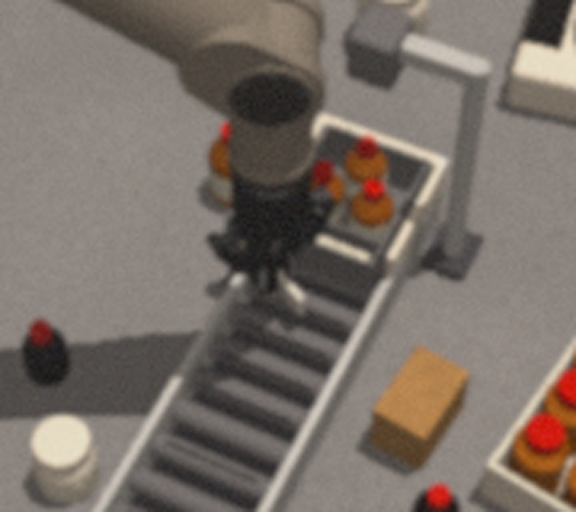

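The gate is following the hand: its tip is at about (292,222) and all three vials are upright. Now I'll finish closing it, with smaller steps at the end.

```bash
python3 -m jog '[[[7.9,-0.5,0,0,0,-0.101,185],[7.9,-0.5,0,0,0,-0.101,185],[7.9,-0.5,0,0,0,-0.101,185],[4,-0.3,0,0,0,-0.05,185],[3,-0.2,0,0,0,-0.04,185]]]'
python3 -m jog '[[[2,0,0,0,0,-0.02,185],[2,0,0,0,0,-0.02,185]]]'
python3 -c "
from plan import *
p,Rc=cur()
H=np.array([.4752,.0966]);q=p[:2]-H;print(np.hypot(*q),np.degrees(np.arctan2(q[1],q[0])))"
```

```text
time_s: 28.7
tcp_pos: [0.5541, 0.091, 0.1338]
eef_rot: [2.293, 2.147, -0.0]
contact_force: [0.6, -2.0, -0.2]
finger_gap: 0.278
time_s: 28.95
tcp_pos: [0.5544, 0.0951, 0.1338]
eef_rot: [2.249, 2.193, -0.0]
contact_force: [0.4, -1.3, -0.4]
finger_gap: 0.28
t 28.95 tcp [0.5544 0.0951 0.1338] yaw 88.5 F [ 0.4 -1.3 -0.4] gap 0.28 j [ 0.33  0.56 -0.81  1.89  0.51  0.91  0.82]
track mm 55.2 10.0
0.07916665874213405 -1.0986225003167964
```

```bash
python3 -m jog '[[[1.5,0,0,0,0,0,185],[1.5,0,0,0,0,0,185]]]'
```

```text
time_s: 29.2
tcp_pos: [0.5544, 0.0983, 0.1338]
eef_rot: [2.25, 2.192, 0.0]
contact_force: [-0.1, -1.2, 0.0]
finger_gap: 0.277
```

```bash
python3 -m jog '[[[1,0,0,0,0,0,185],[1,0,0,0,0,0,185]]]'
```

```text
time_s: 29.45
tcp_pos: [0.5544, 0.0993, 0.1338]
eef_rot: [2.25, 2.191, -0.002]
contact_force: [1.7, -5.4, 1.0]
finger_gap: 0.276
```

```bash
python3 -m jog '[[[1.5,0,0,0,0,0,185],[0,0,0,0,0,0,185],[0,0,0,0,0,0,185]]]'
```

```text
time_s: 29.82
tcp_pos: [0.5544, 0.0994, 0.1337]
eef_rot: [2.251, 2.189, -0.005]
contact_force: [0.4, -6.9, 4.1]
finger_gap: 0.275
```

The gate is against its stop: 7 N and no further motion. I'll centre the cage, open, lift and look.

```bash
python3 -m jog '[[[-2,0,0,0,0,0,185],[-2,0,0,0,0,0,185],[0,0,0,0,0,0,100],[0,0,0,0,0,0,100],[0,0,0,0,0,0,100],[0,0,-20,0,0,0,100],[0,0,-45,0,0,0,100],[0,0,-45,0,0,0,100]]]'
python3 - <<'E'
from plan import *
p,Rc=cur()
rows(p,Rc,[(.50,-.22,.27,88,8)])
E
```

```text
time_s: 30.82
tcp_pos: [0.5543, 0.0981, 0.2463]
eef_rot: [-2.249, -2.193, -0.001]
contact_force: [0.9, 0.3, -0.7]
finger_gap: 0.608
t 30.825 tcp [0.5543 0.0981 0.2463] yaw 88.6 F [ 0.9  0.3 -0.7] gap 0.608 j [ 0.41  0.43 -0.89  1.79  0.38  1.1   0.93]
track mm 58.2 9.6
-39.9,-5.8,-3.0,0.0,-0.0,0.001
-39.9,-5.7,-3.0,0.0,-0.0,0.001
-39.9,-5.7,-3.0,0.0,-0.0,0.001
-39.9,-5.6,-3.0,0.0,-0.0,0.001
-39.9,-5.6,-3.0,0.0,-0.0,0.001
-40.0,-5.5,-3.0,0.0,-0.0,0.001
-40.0,-5.5,-3.0,0.0,-0.0,0.001
-40.0,-5.4,-3.0,0.0,-0.0,0.001
```

```bash
python3 -m jog '[[[-40,-5.6,-3,0,0,0,100],[-40,-5.6,-3,0,0,0,100],[-40,-5.6,-3,0,0,0,100],[-40,-5.6,-3,0,0,0,100],[-40,-5.6,-3,0,0,0,100],[-40,-5.6,-3,0,0,0,100],[-40,-5.6,-3,0,0,0,100],[-40,-5.6,-3,0,0,0,100],[0,0,0,0,0,0,100]]]'
python3 - <<'E'
from plan import *
p,Rc=cur()
f=grab('top','t13'); a=f['frame'][140:270,180:430,::-1]
cv2.imwrite('pics/t13c.png',cv2.resize(a,None,fx=3.2,fy=3.2,interpolation=cv2.INTER_CUBIC))
f=grab('scene','s13')
cv2.imwrite('pics/s13c.png',cv2.resize(f['frame'][130:290,200:380,::-1],None,fx=3.2,fy=3.2,interpolation=cv2.INTER_CUBIC))
E
```

```text
time_s: 31.95
tcp_pos: [0.5006, -0.2249, 0.2689]
eef_rot: [2.256, 2.185, -0.001]
contact_force: [-0.5, -0.3, -0.5]
finger_gap: 0.611
t 31.95 tcp [ 0.5006 -0.2249  0.2689] yaw 88.2 F [-0.5 -0.3 -0.5] gap 0.611 j [ 0.98  0.36 -0.84  1.8   0.3   1.11  1.58]
track mm -252.4 113.1
```

View pics/t13c.png

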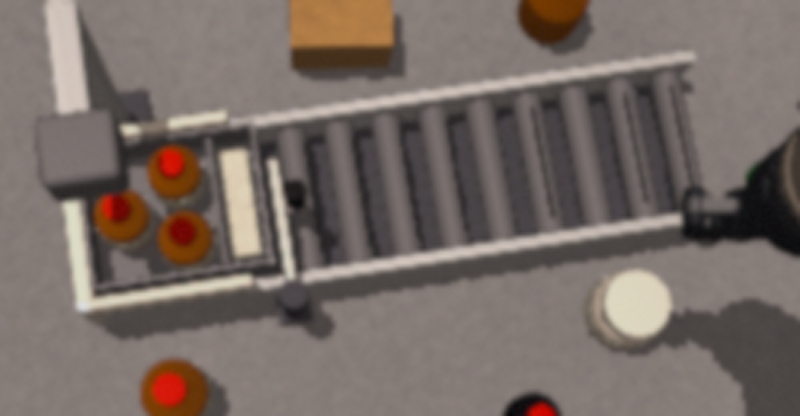

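View pics/s13c.png

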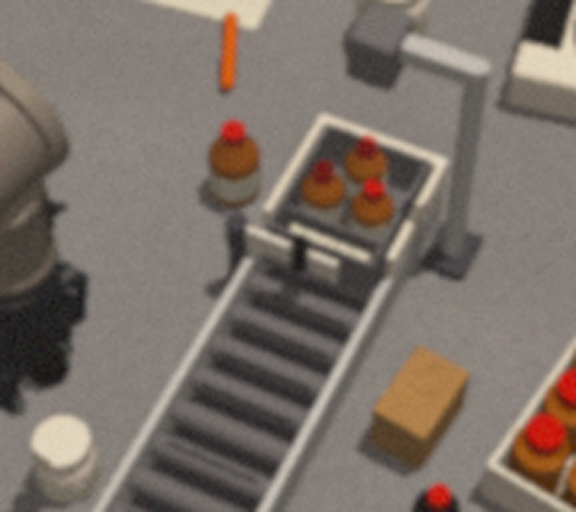

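View pics/t13.png

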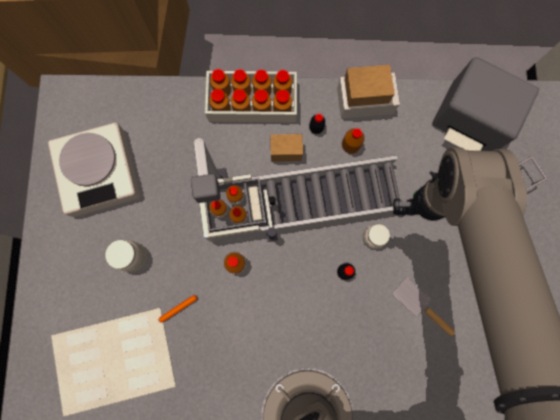

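The top view shows the tray in the bay at about (237,207), with three upright caps at (233,193), (217,206) and (238,214). The gate is across at (270,208), and the bystanders are where they were. I'll zoom in to check the clearances at the stop and the gate.

Run:
```python
from plan import *
f=pickle.load(open('top.pkl','rb'));a=f['frame'][170:245,195:285,::-1]
cv2.imwrite('pics/z.png',cv2.resize(a,None,fx=8,fy=8,interpolation=cv2.INTER_CUBIC))
f=pickle.load(open('scene.pkl','rb'));a=f['frame'][160:225,265:345,::-1]
cv2.imwrite('pics/z2.png',cv2.resize(a,None,fx=9,fy=9,interpolation=cv2.INTER_CUBIC))
```

```text
(no output)
```

View pics/z.png

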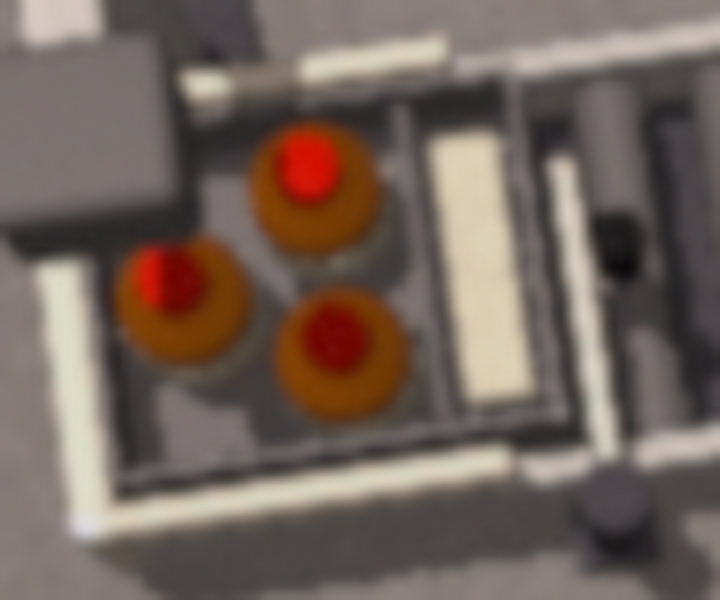

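View pics/z2.png

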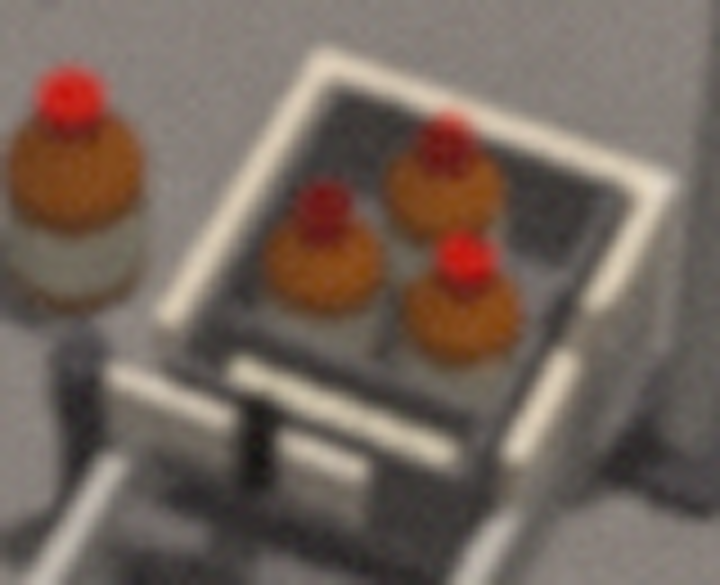

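Run:
```python
from plan import *
f=pickle.load(open('top.pkl','rb'))
g=lambda x,y,z:ray(f,(x+.5)/8+195-.5,(y+.5)/8+170-.5,z)[:2]
# gate top centroid per row by brightness
a=f['frame'].astype(float).sum(2)
L=[]
for v in range(191,225):
    u=np.arange(260,276); w=np.clip(a[v,260:276]-450,0,None)
    if w.sum()>100: L.append((w@u/w.sum(),v))
P=np.array([ray(f,u,v,.106)[:2] for u,v in L]); k=np.polyfit(n@P.T,d@P.T,1); print('gate slope deg',np.degrees(np.arctan(k[0])),len(L), 'at y=88:',np.polyval(k,.088)-d@O)
L=[]
for v in range(205,231):
    u=np.arange(196,212); w=np.clip(a[v,196:212]-500,0,None)
    if w.sum()>100: L.append((w@u/w.sum(),v))
P=np.array([ray(f,u,v,.102)[:2] for u,v in L]); k=np.polyfit(n@P.T,d@P.T,1); print('stop slope',np.degrees(np.arctan(k[0])),'x',np.polyval(k,0.0)-d@O)
for q in [(568,410),(530,130),(115,470)]: 
  w=g(*q,.108)-O; print(d@w*1000,n@w*1000)
```

```text
gate slope deg 1.3453528535699226 34 at y=88: 0.08502542742935806
stop slope -0.23781224497436074 x 0.23560121753735
79.38293235513481 58.39715060352274
78.06316326792704 -36.03183829694763
227.03221059546874 55.734357653117414
```

Run:
```python
from plan import *
f=pickle.load(open('top.pkl','rb')); a=f['frame'].astype(float).sum(2)
L=[]
for v in list(range(192,197))+list(range(206,222)):
    s=a[v,260:277]; m=262+np.argmax(s[2:14]); u=np.arange(m-3,m+4); w=np.clip(a[v,m-3:m+4]-300,0,None); L.append((w@u/w.sum(),v))
P=np.array([ray(f,u,v,.106)[:2]-O for u,v in L]); k=np.polyfit(n@P.T,d@P.T,1)
print(np.degrees(np.arctan(k[0])),np.round((d@P.T-np.polyval(k,n@P.T))*1000,1))
f=pickle.load(open('top.pkl','rb'))
# handle
b=a[192:212,265:285]; vv,uu=np.nonzero(b<110); u,v=uu.mean()+265,vv.mean()+192; print(len(uu),u,v,end=' '); w=ray(f,u,v,.135)[:2]-O; print(d@w*1000,n@w*1000)
```

```text
-0.0320227401877657 [-0.1 -0.   0.  -0.   0.2 -0.3 -0.1 -0.   0.1  0.2  0.1 -0.1 -0.1 -0.2
 -0.   0.2  0.3  0.1 -0.  -0.1 -0.1]
30 272.1666666666667 200.8 55.16749996567598 13.896714264786855
```

The cleaner fit puts the gate square to the track within 0.1°, so it is shut. Nothing is touching the robot, so I'll hand in.

```bash
python3 -c "
from bench import manip
print(manip.finish_job())"
```

```text
the job is handed in; nothing more can be done
None
```

The job is done and handed in at about 32 s: the tray is home in the bay, the gate is shut behind it, and the robot is clear of everything.

- **Gate opening:** I swung it by its handle to about 1.9 rad with the fingers loosely around the post.
- **Tray:** I pushed the rear wall at about 40 mm/s or less with 1–2 N. At the end stop the force rose to 9 N and the tray stopped moving.
- **Gate closing:** I swung it back the same way until the force rose to 7 N with no more movement, then let go and backed away.

**Last checks:**
- The gate is square to the track within about 0.1° in the top picture. A first, rougher fit gave about 1.5°, because it included rows near the handle and rail.
- The tray's front rim is against the white end stop, with a gap between its rear and the gate.
- All three vials are upright, and the bystanders I could see are where they stood. The arm hid the green bottle and part of the spatula in the last pictures.
- My track frame read about 5 mm short along the track (tray rear at 78–79 mm instead of 85). The hinge read short by the same amount, so I put it down to my calibration and relied on the contact force and the rim against the stop.

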